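# Press the black sample box shut

### The job

The chips in the black sample box have been inspected: with the fingertips, gently press on the red round tab of its open lid until the lid is fully shut, then move the hand clear. Do not pick the box up or push it out of its place, and leave the two open white boxes and the vials just as they stand.

Things in the scene. Friction and masses are not known exactly. Their poses are not given: they have to be found in the camera images.
- black_box: the black sample box: a square hinged box, 54 x 54 mm and 18 mm high when shut, black base tray 12 mm high with small chips in it, clear lid with a red round tab on it. About 0.12 kg, loose on the desk. Origin: centre of its underside, on the desk top; z up; the hinge of the lid runs along y over the +x wall (at x = +27 mm, 12 mm up); the lid's free edge is on the -x side
- black_box_tab: red round press tab on top of the clear lid of the black box, 18 mm across and 4 mm thick. Origin: centre of its underside, on the lid's top face, 42 mm from the hinge; with the lid shut it lies 15 mm from the box's centre towards -x, 18 mm above the desk (its top 22 mm above the desk)
- black_box_lid (a joint): opening angle of the lid of the black box, rad: 0 = shut flat, grows as the free edge rises (up to 2.62). It starts part open, 0.4 to 0.75. A slightly stiff hinge holds the lid at any angle; well under 1 N at the free edge moves it, while a push close to the hinge can tip the light box. Pressed down it stops hard at 0, with the base on the desk under it, so go the last millimetres slowly
- white_box_1: first white sample box, same make, size and axes as the black one, but with a whitish clear base tray and a blue tab; its lid stands open too. To be left alone
- white_box_1_tab: blue round press tab on top of the clear lid of the first white box, 18 mm across and 4 mm thick. Origin: centre of its underside, on the lid's top face, 42 mm from the hinge; with the lid shut it lies 15 mm from the box's centre towards -x, 18 mm above the desk (its top 22 mm above the desk)
- white_box_1_lid (a joint): opening angle of the lid of the first white box, rad, as for the black one; to be left as it is
- white_box_2: second white sample box, same make, size and axes as the black one, but with a whitish clear base tray and a blue tab; its lid stands open too. To be left alone
- white_box_2_tab: blue round press tab on top of the clear lid of the second white box, 18 mm across and 4 mm thick. Origin: centre of its underside, on the lid's top face, 42 mm from the hinge; with the lid shut it lies 15 mm from the box's centre towards -x, 18 mm above the desk (its top 22 mm above the desk)
- white_box_2_lid (a joint): opening angle of the lid of the second white box, rad, as for the black one; to be left as it is
- blue_vial: small glass vial standing loose and upright among the boxes, white cap and blue contents, 15 mm across, 43 mm high, easily knocked over. Origin: centre of its underside. To be left alone
- amber_vial: small glass vial standing loose and upright among the boxes, black cap and amber contents, 15 mm across, 43 mm high, easily knocked over. Origin: centre of its underside. To be left alone
Things that resemble listed ones, but are neither listed nor needed, are in the scene too. Leave any orange look-alike of the black_box alone.

How it is judged:
On the way:
1. the fingers press on the red tab with the black box's lid down flat (value of joint black_box_lid below 0.06 rad and contact force between the fingers and black_box_tab above 0.2 N), for 0.1 s.
At the end, for the whole second after the job is handed in: The black box's lid is shut (under 0.06 rad, about 3 mm at its free edge); the box rests level within 15 mm of where it stood; both white boxes and both vials stand within 8 mm of where they stood, the vials upright, the white lids still open (value of joint black_box_lid below 0.06 rad and distance of black_box from where it was at the start of the episode below 0.015 m and angle between each of black_box, blue_vial, amber_vial's own z axis and vertical below 0.1 rad and linear speed of black_box below 0.02 m/s and value of joint each of white_box_1_lid, white_box_2_lid above 0.3 rad and distance of each of white_box_1, white_box_2, blue_vial, amber_vial from where it was at the start of the episode below 0.008 m); the robot touches nothing.
It fails at once if the black box is pressed with more than 20 N (contact force between any of the fingers, the arm and black_box above 20 N).
It fails at once if the black box is lifted or tipped (height (world z) of black_box above 0.008 m or angle between black_box's own z axis and vertical above 0.2 rad).
It fails at once if the black box is pushed more than 25 mm (distance of black_box from where it was at the start of the episode above 0.025 m).
It fails at once if a white box or its lid is moved (distance of any of white_box_1, white_box_2 from where it was at the start of the episode above 0.008 m or distance of any of white_box_1_tab, white_box_2_tab from where it was at the start of the episode above 0.01 m).
It fails at once if a vial is moved or tipped (distance of any of blue_vial, amber_vial from where it was at the start of the episode above 0.008 m or angle between any of blue_vial, amber_vial's own z axis and vertical above 0.2 rad).
It also fails if it takes over 29 s, if anything falls off the work surface, if the arm or the gripper's body presses on something with over 40 N, if the wrist force passes 120 N, or if a joint passes its speed limit or range.

### The arm

A 6-joint arm with a two-finger parallel gripper is mounted at the origin on a cart in front of the work surface, level with it; the furniture and walls round the work are solid. World frame = base frame: x ahead of the robot, y to its left, z up, the work surface at z = 0. Lengths are in m, angles in rad, forces in N, time in s.
With the tool pointing down it reaches from about 0.275 to 1 m from the base axis. Payload 8.4 kg.
Tool frame: the origin (TCP) lies on the centre line of the jaws, within the pads' length; the fingertips stand 8 mm ahead of it and the grasp point (between the pads) lies 11 mm behind it; z points along the fingers, y is the line along which they close (so a half turn about z gives the same grasp; the last joint's range is limited). The gripper opens to 85 mm and grips with 20 to 120 N. Pads are 22 mm wide; open, the fingers measure 114 mm over their backs; the gripper's body (76 mm by 85 mm) begins 54 mm behind the grasp point. The pads swing forward as they close: fully open they stand 13 mm farther back than shut.
Start: joints at [-1.124, 0.353, 1.633, -0, 1.155, -0.002], TCP at [0.271, -0.563, 0.239] pointing down, gripper open.
Joint ranges: [-2.63, 2.63], [-0.92, 2.1], [0.06, 2.66], [-1.3, 4.44], [0, 2.69], [-3.02, 3.02]. Speed limits (rad/s): [2.22, 2.22, 2.79, 3.14, 3.14, 3.14].

### API

Orientations are given as a rotation vector (axis times angle).
In Python, from plant import arm gives the robot as it stands.
- The arm moves only by the tool play_rows, never from a script. Its argument "series" is a list of rows, each a list of 2 entries, a list of its own where there are three numbers: the shift along the tool's x, y, z in m, then the turn about the tool's z in rad. A call has exactly 10 rows; each row is the pose to reach, as a shift and turn from the pose commanded when the call began, along the tool's axes at that moment; what a row does not reach only later rows make up. A row lasts 1/12 s, in which the tool goes at most 41.7 mm and 7.16 degrees, less where a joint would pass 70% of its speed; a pose out of reach is approached as far as the arm can. A call with a gripper value outside its range is refused whole. "jaw" is the finger opening in m, from 0 to 0.0854, set as the call begins (left out, the last holds). The fingers move at their own pace and stop on an object; "grip_force" is the grip in N (left out, the last holds). Time passes only in rows, so rows that repeat a pose let the fingers close, or fill a call up. It gives the time, the measured TCP pose, the force, the opening and the grip force at its end, in the units of the state.
- arm.get_obs(): the state, without advancing time (a new reading comes with each control period).
- arm.camera(name): name is "scene" or "top" or "wrist"; returns a dict with "img" (384x512x3 uint8, red, green, blue), "fx", "fy", "cx", "cy" (pixels), "view" (4x4, takes a point from world to camera coordinates). Camera axes: x right, y down, z forward; pixel columns grow to the right and rows downward; lengths in m; the calibration is good to about 2 mm. The wrist camera is an equidistant fisheye: a pixel r from the principal point sees the ray r / f radians off the axis. A picture is of the moment at which its call begins. There is no depth.
- arm.hand_in(): hands the job in; it is judged then, once.
The state is a dict: "time_s": time; "qpos": joint angles; "joint_vel": joint speeds; "joint_efforts": joint torques, N m; "tool_pos": TCP position; "orientation": TCP orientation; "contact_force": force on the tool from outside, world axes, zero at the start; "wrist_torque": the same for the moment, N m; "gripper_width": opening from 0.0 (shut) to 1.0 (fully open); "finger_force": force on a finger pad.
Only numpy, scipy, OpenCV 4.12 (cv2) and the standard library are available. Lean on these libraries where they do the work, as an engineer would, in place of code of your own. Each camera call takes 0.05 s, during which the arm holds its last target. There are 200 camera calls.

## Working session

There is one attempt and no reset: what is moved stays moved. The work goes in short steps, Python scripts to look and compute and a tool call to move; the robot and the scene stay as the last step left them, time stands still between calls to the robot, and variables do not carry over. Pictures are saved under pics/ and viewed, at most 10 in all, crops included, and the job is handed in when it is done.

Besides the shell and the picture viewer there is one more tool, called as name([rows], argument=value, ...), one row to a line, values as JSON. play_rows: Moves the arm, as the interface text tells. Its arguments: {"type":"object","properties":{"series":{"type":"array","items":{"type":"array"}},"jaw":{"type":"number"},"grip_force":{"type":"number"}},"required":["series"]}

```bash
mkdir -p pics
cat > h.py <<'E'
import numpy as np, cv2
from plant import arm
def snap(n,f):
    c=arm.camera(n); cv2.imwrite('pics/'+f,c['img'][:,:,::-1]); np.savez('pics/'+f+'.npz',**c); return c
def load(f): return np.load('pics/'+f+'.npz')
def ray(c,u,v):
    V=c['view']; R=V[:3,:3]; o=-R.T@V[:3,3]
    d=R.T@np.array([(u-c['cx'])/c['fx'],(v-c['cy'])/c['fy'],1]); return o,d/np.linalg.norm(d)
def plane(c,u,v,z=0):
    o,d=ray(c,u,v); return o+d*(z-o[2])/d[2]
def tri(c1,p1,c2,p2):
    A=np.zeros((3,3));b=np.zeros(3);rs=[ray(c1,*p1),ray(c2,*p2)]
    for o,d in rs:
        P=np.eye(3)-np.outer(d,d);A+=P;b+=P@o
    x=np.linalg.solve(A,b); return x,[np.linalg.norm((np.eye(3)-np.outer(d,d))@(x-o)) for o,d in rs]
def blobs(img,kind):
    h=cv2.cvtColor(img,cv2.COLOR_RGB2HSV)
    m={'red':cv2.inRange(h,(0,130,70),(7,255,255))|cv2.inRange(h,(172,130,70),(180,255,255)),'blue':cv2.inRange(h,(95,110,60),(130,255,255)),'orange':cv2.inRange(h,(8,140,80),(22,255,255))}[kind]
    n,_,s,c=cv2.connectedComponentsWithStats(m)
    return [(c[i].round(1).tolist(),s[i].tolist()) for i in range(1,n) if s[i][4]>15]
E
python3 - <<'E'
from h import *
a=snap('scene','s0.png');b=snap('top','t0.png')
for c in(a,b):
    for k in('red','blue','orange'):print(k,blobs(c['img'],k))
    V=c['view'];print((-V[:3,:3].T@V[:3,3]).round(3),c['fx'])
cv2.imwrite('pics/both.png',cv2.resize(np.vstack([a['img'],b['img']])[:,:,::-1],(400,600)))
print(arm.get_obs())
E
```

```text
red [([213.8, 45.2], [212, 43, 5, 6, 18]), ([174.9, 112.0], [169, 106, 13, 13, 142]), ([177.8, 136.6], [174, 134, 9, 7, 54]), ([242.4, 239.3], [240, 236, 6, 7, 33]), ([202.9, 278.0], [199, 275, 9, 7, 54]), ([134.0, 371.6], [120, 358, 27, 26, 339])]
blue [([242.9, 53.2], [228, 47, 31, 14, 346]), ([246.2, 136.0], [214, 124, 63, 28, 937]), ([415.2, 162.4], [406, 148, 23, 25, 326]), ([249.9, 160.3], [223, 151, 51, 17, 225]), ([243.7, 156.6], [234, 154, 20, 6, 52]), ([267.3, 209.3], [265, 207, 6, 6, 21]), ([121.2, 331.9], [102, 311, 43, 41, 435])]
orange [([380.8, 62.9], [374, 54, 15, 19, 253]), ([211.4, 287.3], [190, 270, 41, 34, 753])]
[0.112 0.765 0.496] 386.37070453865226
red [([9.5, 44.5], [1, 35, 15, 16, 112]), ([356.5, 50.8], [345, 37, 23, 28, 224]), ([258.5, 78.6], [251, 70, 16, 18, 219]), ([151.0, 200.6], [148, 198, 7, 7, 29]), ([64.2, 206.7], [49, 202, 31, 10, 193]), ([194.0, 210.5], [192, 208, 5, 6, 22])]
blue [([435.1, 76.0], [413, 52, 46, 44, 1332]), ([379.7, 119.4], [348, 79, 70, 70, 2743]), ([91.8, 171.4], [77, 169, 32, 8, 73]), ([360.2, 178.8], [358, 177, 5, 5, 19]), ([92.
[... 203 characters left out ...]
time_s': 0.1, 'qpos': array([-1.12438399e+00,  3.53596478e-01,  1.63403512e+00,  1.00538406e-05,
        1.15519444e+00, -2.39945208e-03]), 'joint_vel': array([-0.00089882, -0.00242367, -0.00032284, -0.00038586,  0.00158964,
        0.00016306]), 'joint_efforts': array([-2.62444892e-04, -6.06359053e+01, -3.42818820e+01, -5.71213127e-05,
        3.81323596e-03, -1.89561979e-05]), 'tool_pos': array([ 0.27101406, -0.56273789,  0.23863631]), 'orientation': array([-3.06164835e+00, -6.98815396e-01,  4.12340270e-04]), 'contact_force': array([-0.28744581, -0.10125534,  0.09207489]), 'wrist_torque': array([0.02885967, 0.02821808, 0.01397414]), 'finger_force': 0.0, 'gripper_width': 0.9983586539337646}
```

View pics/t0.png

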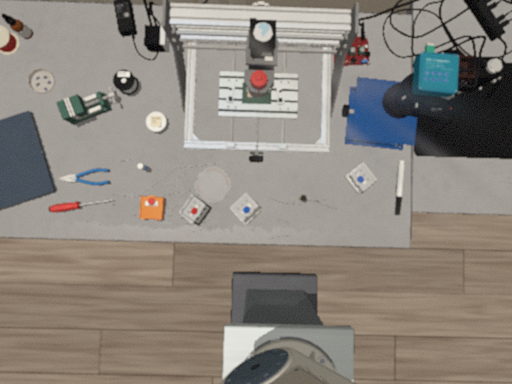

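View pics/s0.png

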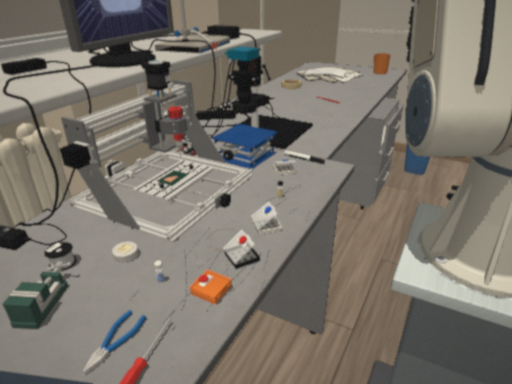

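The red-tabbed candidates are the orange box (top 151,208 / scene 203,278) and the black box (top 194,210 / scene 242,239). The second fits, with its black base tray and lid part open. I'll confirm in a crop and triangulate.

Run:
```python
from h import *
a=load('s0.png');b=load('t0.png')
for n,p,q in[('black',(242.4,239.3),(194,210.5)),('w1',(267.3,209.3),(246,209.4)),('w2',(285,165),(360.2,178.8)),('bvial',(158,264),(141,166)),('avial',(280,184),(304,198))]:
    x,e=tri(a,p,b,q);print(n,x.round(4),np.round(e,4))
A=cv2.resize(a['img'][200:300,180:300],None,fx=4,fy=4,interpolation=cv2.INTER_CUBIC)
B=cv2.resize(b['img'][180:230,165:225],None,fx=8,fy=8,interpolation=cv2.INTER_CUBIC)[:400,:]
B=cv2.resize(B,(320,400)) if 0 else B[:, :320+160]
cv2.imwrite('pics/crop.png',cv2.resize(np.hstack([A,B])[:,:,::-1],(800,333)))
```

```text
black [0.429  0.2341 0.044 ] [0.0001 0.0001]
w1 [0.4352 0.1119 0.0446] [0. 0.]
w2 [ 0.5176 -0.1656  0.0185] [0.0006 0.0006]
bvial [0.5317 0.3652 0.0382] [0.0007 0.0007]
avial [ 0.4671 -0.0255  0.0352] [0.0008 0.0008]
```

View pics/crop.png

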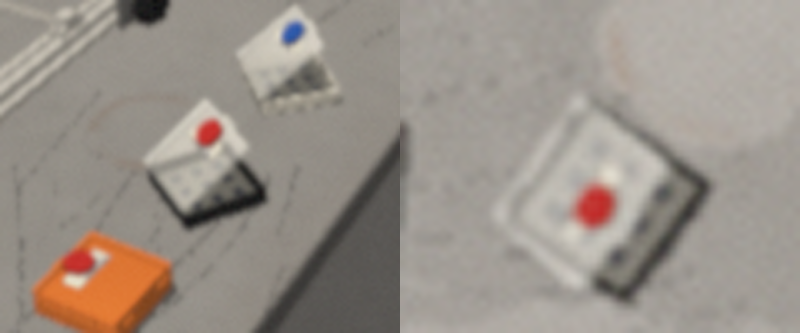

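The crop confirms it: black base with chips and a red tab on the clear lid, part open (crop 210,132 and 597,207). The orange box is the look-alike. I'll go over it with the fingers shut and look from near.

play_rows([
  [[0.022,-0.031,0.0],0],
  [[0.045,-0.063,0.0],0],
  [[0.067,-0.095,0.0],0],
  [[0.089,-0.126,0.0],0],
  [[0.112,-0.158,0.0],0],
  [[0.134,-0.189,0.0],0],
  [[0.156,-0.221,0.0],0],
  [[0.179,-0.252,0.0],0],
  [[0.201,-0.284,0.0],0],
  [[0.223,-0.315,0.0],0],
], jaw=0.0, grip_force=20)

```text
time_s: 0.93
tool_pos: [0.335, -0.1807, 0.2392]
orientation: [-3.063, -0.698, 0.0]
contact_force: [1.1, 0.9, 0.3]
gripper_width: 0.002
finger_force: 0.0
```

play_rows([
  [[0.022,-0.031,0.0],0],
  [[0.045,-0.063,0.0],0],
  [[0.067,-0.095,0.0],0],
  [[0.089,-0.126,0.0],0],
  [[0.112,-0.158,0.0],0],
  [[0.134,-0.189,0.0],0],
  [[0.156,-0.221,0.0],0],
  [[0.179,-0.252,0.0],0],
  [[0.201,-0.284,0.0],0],
  [[0.223,-0.315,0.0],0],
])

```text
time_s: 1.77
tool_pos: [0.3993, 0.2001, 0.2392]
orientation: [3.063, 0.7, -0.0]
contact_force: [1.0, -0.7, -0.1]
gripper_width: -0.002
finger_force: 0.0
```

Run:
```python
from h import *
a=load('s0.png');b=load('t0.png')
for p in[(237,268.4),(259.8,258.5),(225,253.4)]:print('s',plane(a,*p,0).round(4))
for p in[(211.2,207.75),(199.8,224.7),(179.6,212.2),(192.3,194.5)]:print('t',plane(b,*p,.012).round(4))
c=snap('wrist','w1.png');print(blobs(c['img'],'red'),c['fx'],c['cx'],c['cy']);o=arm.get_obs();print(o['time_s'],o['tool_pos'],o['orientation'],o['gripper_width'],o['contact_force'])
```

```text
s [0.4215 0.2703 0.    ]
s [0.3962 0.2227 0.    ]
s [0.4672 0.2414 0.    ]
t [0.4368 0.1977 0.012 ]
t [0.3948 0.2239 0.012 ]
t [0.4237 0.2742 0.012 ]
t [0.4678 0.245  0.012 ]
[([42.2, 44.6], [25, 38, 37, 14, 394]), ([164.9, 75.6], [159, 70, 13, 13, 119]), ([237.5, 129.3], [232, 123, 11, 13, 88])] 297.3186396354542 257.3933327384022 192.12130314873443
1.8167 [0.4012249  0.20564611 0.23967561] [-3.05897102 -0.69961625 -0.00466954] 0.00028213472347580814 [3.3772384  3.69355462 1.32447539]
```

View pics/w1.png

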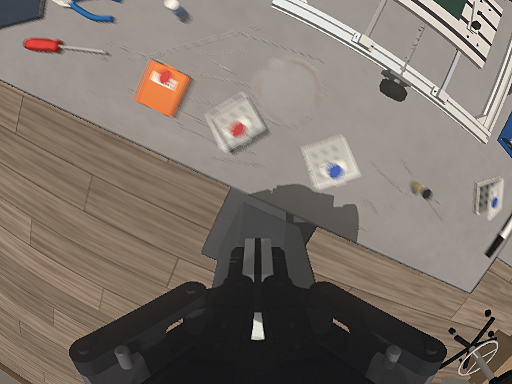

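Box centre is about (0.430, 0.234), with the hinge on the far-left edge and box +x heading about 58°. The wrist view agrees: black box tab at pixel (237,129), orange look-alike at (165,76). I'll go above the shut-tab spot, align the tool x with the box, and check from near.

play_rows([
  [[0.004,-0.001,0.01],-0.07],
  [[0.008,-0.003,0.03],-0.14],
  [[0.012,-0.004,0.05],-0.21],
  [[0.017,-0.006,0.07],-0.29],
  [[0.021,-0.007,0.09],-0.36],
  [[0.025,-0.009,0.11],-0.43],
  [[0.029,-0.01,0.13],-0.5],
  [[0.0315,-0.011,0.14],-0.56],
  [[0.0315,-0.011,0.14],-0.56],
  [[0.0315,-0.011,0.14],-0.56],
])

```text
time_s: 2.65
tool_pos: [0.4228, 0.2213, 0.0988]
orientation: [-2.752, -1.516, 0.003]
contact_force: [0.2, 0.2, 0.7]
gripper_width: -0.003
finger_force: 0.0
```

Run:
```python
from h import *
from scipy.spatial.transform import Rotation as Ro
s=snap('scene','s2.png');c=snap('wrist','w2.png');o=arm.get_obs();print(o['time_s'],o['tool_pos'],Ro.from_rotvec(o['orientation']).as_matrix().round(3).tolist(),o['contact_force'])
print('scene red',blobs(s['img'],'red'))
V=c['view'];R=V[:3,:3];O=-R.T@V[:3,3];print('cam',O.round(3))
def wr(u,v):
    x,y=u-c['cx'],v-c['cy'];r=np.hypot(x,y);t=r/c['fx'];return R.T@np.array([x/r*np.sin(t),y/r*np.sin(t),np.cos(t)])
for b,_ in blobs(c['img'],'red'):
    d=wr(*b); o1,d1=ray(load('t0.png'),194,210.5)
    A=np.zeros((3,3));bb=np.zeros(3)
    for oo,dd in((O,d),(o1,d1)):
        P=np.eye(3)-np.outer(dd,dd);A+=P;bb+=P@oo
    x=np.linalg.solve(A,bb);P=np.eye(3)-np.outer(d,d);print(b,x.round(4),np.linalg.norm(P@(x-O)).round(4))
```

```text
2.75 [0.42349454 0.22165568 0.09991813] [[0.534, 0.845, 0.001], [0.845, -0.534, 0.0], [0.001, 0.0, -1.0]] [-0.73917855 -0.35638344  0.33089222]
scene red [([174.9, 112.0], [169, 106, 13, 13, 142]), ([177.8, 136.5], [174, 134, 9, 7, 52]), ([242.4, 239.3], [240, 236, 6, 7, 33]), ([203.0, 278.1], [199, 275, 9, 7, 53]), ([134.0, 371.6], [120, 358, 27, 26, 337])]
cam [0.468 0.293 0.234]
[195.2, 49.6] [0.4635 0.1915 0.5115] 0.0451
[253.1, 197.0] [0.4286 0.2349 0.041 ] 0.0006
```

View pics/w2.png

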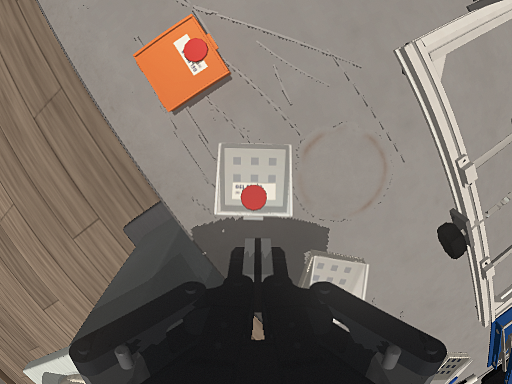

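The lid lines up with the tool, and its tab at pixel (253,197) is 14 mm ahead, as expected for an open lid. It closes towards the fingertips' spot. Descending.

play_rows([
  [[0.0005,-0.0005,0.01],0],
  [[0.001,-0.001,0.02],0],
  [[0.0015,-0.002,0.03],0],
  [[0.002,-0.002,0.035],0],
  [[0.002,-0.002,0.038],0],
  [[0.002,-0.002,0.041],0],
  [[0.002,-0.002,0.044],0],
  [[0.002,-0.002,0.047],0],
  [[0.002,-0.002,0.049],0],
  [[0.002,-0.002,0.05],0],
])

```text
time_s: 3.58
tool_pos: [0.4226, 0.2243, 0.0491]
orientation: [-2.75, -1.518, 0.0]
contact_force: [-0.7, 1.1, 0.2]
gripper_width: 0.0
finger_force: 0.1
```

Run:
```python
from h import *
s=snap('scene','s3.png');o=arm.get_obs();print(o['time_s'],o['tool_pos'],o['contact_force'])
cv2.imwrite('pics/s3c.png',cv2.resize(s['img'][190:300,180:320],None,fx=5,fy=5,interpolation=cv2.INTER_CUBIC)[:,:,::-1])
```

```text
3.6333 [0.42261273 0.22430247 0.04907952] [ 0.0817716   0.48814238 -0.49811305]
```

View pics/s3c.png

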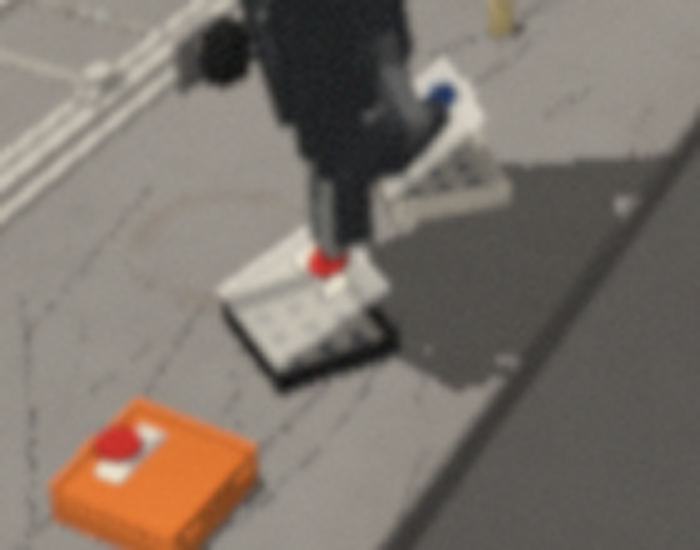

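The fingertips are on the red tab (crop 328,263) and the lid is moving down with it. The box stays in place, so I'll continue slowly.

play_rows([
  [[0,0,0.002],0],
  [[0,0,0.004],0],
  [[0,0,0.006],0],
  [[0,0,0.008],0],
  [[0,0,0.01],0],
  [[0,0,0.012],0],
  [[0,0,0.0135],0],
  [[0,0,0.0145],0],
  [[0,0,0.0155],0],
  [[0,0,0.016],0],
])

```text
time_s: 4.47
tool_pos: [0.4226, 0.2243, 0.0331]
orientation: [-2.75, -1.518, 0.0]
contact_force: [-0.5, -0.8, 0.2]
gripper_width: -0.002
finger_force: 0.1
```

play_rows([
  [[0,0,0.0002],0],
  [[0,0,0.0004],0],
  [[0,0,0.0006],0],
  [[0,0,0.0008],0],
  [[0,0,0.001],0],
  [[0,0,0.0012],0],
  [[0,0,0.0014],0],
  [[0,0,0.0016],0],
  [[0,0,0.0018],0],
  [[0,0,0.002],0],
])

```text
time_s: 5.3
tool_pos: [0.4226, 0.2244, 0.0313]
orientation: [-2.75, -1.518, 0.0]
contact_force: [0.3, -0.3, -0.8]
gripper_width: -0.002
finger_force: 0.0
```

play_rows([
  [[0,0,0.0001],0],
  [[0,0,0.0002],0],
  [[0,0,0.0003],0],
  [[0,0,0.0004],0],
  [[0,0,0.0005],0],
  [[0,0,0.0006],0],
  [[0,0,0.0007],0],
  [[0,0,0.0008],0],
  [[0,0,0.0008],0],
  [[0,0,0.0008],0],
])

```text
time_s: 6.13
tool_pos: [0.4226, 0.2244, 0.0305]
orientation: [2.75, 1.518, -0.0]
contact_force: [0.1, 0.2, 0.0]
gripper_width: -0.001
finger_force: 0.0
```

play_rows([
  [[0,0,0.0001],0],
  [[0,0,0.0002],0],
  [[0,0,0.0003],0],
  [[0,0,0.0004],0],
  [[0,0,0.0005],0],
  [[0,0,0.0006],0],
  [[0,0,0.0006],0],
  [[0,0,0.0006],0],
  [[0,0,0.0006],0],
  [[0,0,0.0006],0],
])

```text
time_s: 6.97
tool_pos: [0.4226, 0.2243, 0.03]
orientation: [2.75, 1.518, 0.0]
contact_force: [-1.0, -1.4, 5.6]
gripper_width: -0.003
finger_force: 2.7
```

Run:
```python
from h import *
f=[]
for i in range(3):
    s=snap('scene','s4.png');o=arm.get_obs();f.append(o['contact_force'])
print(o['time_s'],o['tool_pos'],np.round(f,2).tolist())
cv2.imwrite('pics/s4c.png',cv2.resize(s['img'][190:300,180:320],None,fx=5,fy=5,interpolation=cv2.INTER_CUBIC)[:,:,::-1])
```

```text
7.1167 [0.42265035 0.22433503 0.02997249] [[-0.45, -1.17, 5.74], [-0.49, -1.2, 6.13], [-1.21, -0.9, 5.35]]
```

View pics/s4c.png

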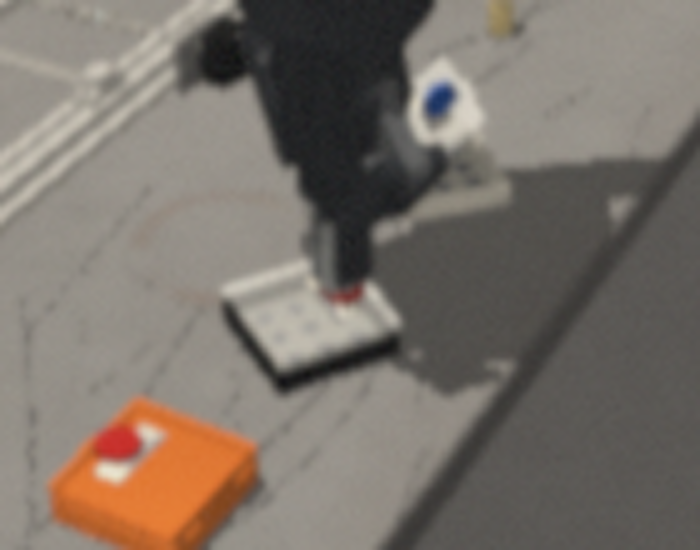

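The lid is flat under the fingers (tab at crop 345,295) with a firm 5.6 N stop at the predicted height. I'll raise the hand clear, first straight up slowly.

play_rows([
  [[0,0,0],0],
  [[0,0,-0.001],0],
  [[0,0,-0.003],0],
  [[0,0,-0.008],0],
  [[0,0,-0.02],0],
  [[0,0,-0.04],0],
  [[0,0,-0.07],0],
  [[0,0,-0.1],0],
  [[0,0,-0.13],0],
  [[0,0,-0.15],0],
])

```text
time_s: 7.95
tool_pos: [0.4233, 0.2247, 0.1829]
orientation: [2.75, 1.518, 0.004]
contact_force: [1.0, 0.2, -0.3]
gripper_width: -0.001
finger_force: 0.0
```

play_rows([
  [[-0.01,0,-0.01],0],
  [[-0.02,0,-0.02],0],
  [[-0.03,0,-0.03],0],
  [[-0.04,0,-0.04],0],
  [[-0.05,0,-0.05],0],
  [[-0.05,0,-0.05],0],
  [[-0.05,0,-0.05],0],
  [[-0.05,0,-0.05],0],
  [[-0.05,0,-0.05],0],
  [[-0.05,0,-0.05],0],
])

```text
time_s: 8.78
tool_pos: [0.3959, 0.1823, 0.2293]
orientation: [-2.75, -1.519, 0.002]
contact_force: [-0.7, -0.0, -0.3]
gripper_width: 0.002
finger_force: 0.0
```

Run:
```python
from h import *
s=snap('scene','s5.png');t=snap('top','t5.png');print(blobs(s['img'],'red'),blobs(s['img'],'blue'),arm.get_obs()['tool_pos'])
p=[b for b,_ in blobs(s['img'],'red') if 230<b[0]<260 and b[1]>225]
q=[b for b,_ in blobs(t['img'],'red') if 180<b[0]<215 and 195<b[1]<230]
print(p,q)
if p and q:print(tri(s,p[0],t,q[0]))
cv2.imwrite('pics/s5c.png',cv2.resize(s['img'][150:290,140:320],None,fx=4,fy=4,interpolation=cv2.INTER_CUBIC)[:,:,::-1])
```

```text
[([213.7, 45.2], [212, 43, 5, 6, 18]), ([174.9, 111.9], [169, 106, 13, 13, 143]), ([177.8, 136.7], [174, 134, 9, 7, 54]), ([248.2, 247.0], [245, 245, 7, 5, 29]), ([203.0, 278.1], [199, 275, 9, 7, 53]), ([134.0, 371.6], [120, 358, 27, 26, 339])] [([238.6, 53.4], [228, 47, 21, 14, 239]), ([242.7, 136.3], [214, 124, 49, 28, 805]), ([417.2, 156.9], [406, 143, 26, 30, 584]), ([249.6, 160.4], [223, 152, 51, 16, 223]), ([243.8, 156.6], [234, 154, 20, 7, 53]), ([267.3, 209.3], [265, 207, 6, 6, 21]), ([121.2, 331.9], [102, 311, 43, 41, 436])] [0.39593352 0.18220106 0.22940396]
[[248.2, 247.0]] []
```

View pics/s5c.png

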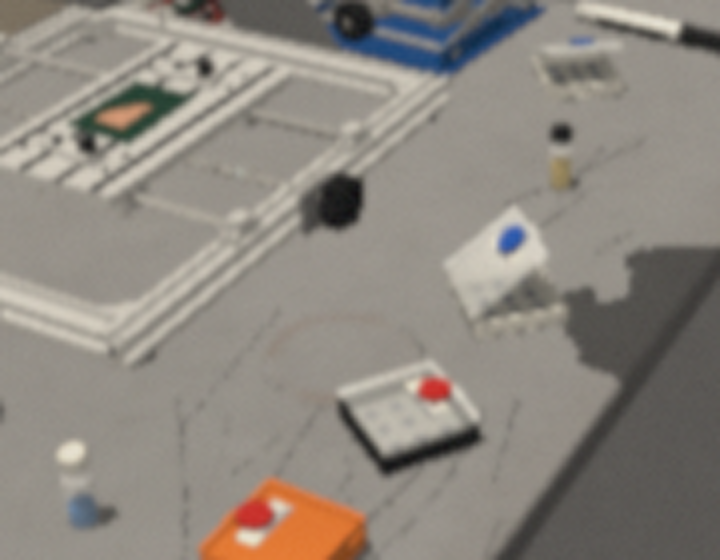

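The lid is shut (tab at crop 434,389) and the box is in place. The white box tab is still at (267.3,209.3), both vials are upright, and the hand is clear.

```bash
python3 -c "
from plant import arm
print(arm.hand_in())"
```

```text
the job is handed in; nothing more can be done
None
```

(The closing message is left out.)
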